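Swap the locating plugs and load the lever

TASK

After cleaning, the two bullet-nosed locating plugs went back into each other's place on the round fixture plate: swap them, parking one in the empty square block on the way, so that the large plug stands fully home in the wide round pad and the small plug fully home in the narrow round pad. Then load the black lever, large eye over the large plug and small eye over the small plug, right down flat on both pads, and let go, leaving the square block empty. Leave the caliper and the dial indicator lying where they are.

Things in the scene. Friction and masses are not known exactly. Their poses are not given: they have to be found in the camera images.
- large_plug_center (a point): Loose bright steel plug, upright, round about z. Shank 16 mm dia, 18 mm long, last 8 mm tapered to 7; above it the head, 34 mm dia, 24 mm high, its underside resting on the seat when home; then a conical nose 14 mm high, narrowing to 19 mm. Point: on the axis, 12 mm above the head's underside, 30 above the shank end. Grip the head. About 0.25 kg. Starts home in the narrow pad.
- small_plug_center (a point): Loose bright steel plug, upright, round about z. Same shank as the large plug (16 mm dia, 18 mm long, last 8 mm tapered to 7); head 22 mm dia, 24 mm high; nose 14 mm high, narrowing to 7 mm. Point: on the axis, 12 mm above the head's underside, 30 above the shank end. Grip the head. About 0.13 kg. Starts home in the wide pad.
- lever_center (a point): Loose black lever flat on the bench. Large eye 62 mm dia, bore 38, 24 thick; small eye 42 dia, bore 26, 20 thick; undersides in one plane. Bar between: 22 mm wide, 1.5 to 19.5 mm above that plane, parallel over its middle 50 mm. Point: midway between the bores, 12 mm above the underside; +x along the bar to the small eye, bores at x = -65 (large), +65 mm. 0.45 kg, balance at x = -20 mm.
- wide_pad_top (a point): Wide round rest pad of bright steel, 66 mm dia, 24 mm high, three small screws in its face, fixed on a grey round plate. Blind bore in its middle, 18.4 mm dia, 21 mm deep. Point: centre of the top face (mouth of the bore), z up. Place of the large plug and the lever's large eye.
- narrow_pad_top (a point): Narrow round rest pad of bright steel, 44 mm dia, 24 mm high, plain, fixed on the plate, its centre 130 mm from the wide pad's. Same blind bore, 18.4 mm dia, 21 mm deep. Point: centre of the top face, z up. Place of the small plug and the lever's small eye.
- spare_block_top (a point): Spare-plug holder: dark steel block 46 mm square, 24 mm high, fixed on the plate, empty at the start. Same blind bore, 18.4 mm dia, 21 mm deep. Point: centre of the top face, z up, 130 mm from each pad. These three stand 75 mm from the centre of a fixed round plate, 240 mm dia, 14 mm thick; their tops are 38 mm above the bench.
- caliper_center (a point): Digital caliper, 82 x 230 x 17 mm, lying on the bench beyond the work; point at the middle of its beam, 5 mm up, y axis along the beam. To be left alone.
- dial_indicator_center (a point): Dial indicator, 127 x 62 x 21 mm, lying on its back on the robot's side of the work; point at the middle of its dial, 10 mm up, x axis from the stem to the cap. To be left alone.

How it is judged (in metres and radians):
On the way:
1. both plugs stand home in their own pads (horizontal distance between large_plug_center and wide_pad_top below 0.005 m and z of large_plug_center in the frame of wide_pad_top below 0.015 m and angle between each of large_plug_center, small_plug_center's own z axis and vertical below 0.08 rad and horizontal distance between small_plug_center and narrow_pad_top below 0.005 m and z of small_plug_center in the frame of narrow_pad_top below 0.015 m), for 0.2 s.
At the end, for the whole second after the job is handed in: Plugs home in their own pads (5 mm off axis, 3 mm off the face, 0.08 rad tilt at most); lever over both, large eye on the wide pad, small eye on the narrow one (8 mm off centre, 3.5 mm off the faces, 0.05 rad tilt at most); all at rest, caliper and indicator not shifted by over 20 mm (all of step 1 and x of wide_pad_top in the frame of lever_center between -0.073 and -0.057 m and x of narrow_pad_top in the frame of lever_center between 0.057 and 0.073 m and y of wide_pad_top in the frame of lever_center between -0.008 and 0.008 m and y of narrow_pad_top in the frame of lever_center between -0.008 and 0.008 m and z of lever_center in the frame of wide_pad_top below 0.0155 m and z of lever_center in the frame of narrow_pad_top below 0.0155 m and angle between lever_center's own z axis and vertical below 0.05 rad and linear speed of each of large_plug, small_plug, lever below 0.01 m/s and angular speed of each of large_plug, small_plug, lever below 0.1 rad/s); the robot touches nothing.
It fails at once if the caliper was shifted by more than 20 mm (distance of caliper_center from where it was at the start of the episode above 0.02 m).
It fails at once if the dial indicator was shifted by more than 20 mm (distance of dial_indicator_center from where it was at the start of the episode above 0.02 m).
It also fails if it takes over 93 s, if anything falls off the work surface, if the arm or the gripper's body presses on something with over 40 N, if the wrist force passes 120 N, or if a joint passes its speed limit or range.

ROBOT

A 6-joint arm with a two-finger parallel gripper is mounted at the origin on the work surface; the furniture and walls round the work are solid. World frame = base frame: x ahead of the robot, y to its left, z up, the work surface at z = 0. Lengths are in mm, angles in rad, forces in N, time in s.
With the tool pointing down it reaches from about 275 to 750 mm from the base axis. Payload 10.2 kg.
Tool frame: the origin (TCP) lies midway between the tips of the shut fingers; the grasp point (between the pads) lies 19 mm behind it; z points along the fingers, y is the line along which they close (so a half turn about z gives the same grasp; the last joint's range is limited). The gripper opens to 85 mm and grips with 20 to 120 N. Pads are 22 mm wide; open, the fingers measure 114 mm over their backs; the gripper's body (76 mm by 85 mm) begins 54 mm behind the grasp point. The pads swing forward as they close: fully open they stand 13 mm farther back than shut.
Start: joints at [0.951, 0.313, 1.498, -0, 1.331, -0.223], TCP at [202.909, 484.21, 231.294] pointing down, gripper open.
Joint ranges: [-2.94, 2.94], [-0.97, 2.17], [0.19, 2.56], [-1.23, 4.37], [0.02, 3.11], [-2.88, 2.88]. Speed limits (rad/s): [2.39, 2.39, 3.01, 3.14, 3.14, 3.14].

INTERFACE

Orientations are given as a unit quaternion [w, x, y, z].
In Python, from rig import sense, capture, finish_job, find_in, place_of gives the robot as it stands. The module is installed in compiled form; this text tells all that it offers.
- The arm moves only by the shell command python3 -m jog 'ROWS' [FORCE]. ROWS is JSON, a list of rows, each an object of numbers: "tx", "ty", "tz": the shift along the tool's x, y, z in mm; "ax", "ay", "az": the turn, a rotation vector about the tool's x, y, z in rad; "jaw": the closure, from -1 (fully open) to 1 (shut), so that 0 is half open. In form: [{"tx": .., "ty": .., "tz": .., "ax": .., "ay": .., "az": .., "jaw": ..}, ...]. A call has 1 to 5 rows; each row shifts and turns the commanded pose from where the row before left it, along the tool's axes as they then stand; what a row does not reach is not made up. A row lasts 1/8 s, in which the tool goes at most 62.5 mm and 10.7 degrees, less where a joint would pass 70% of its speed; a pose out of reach is approached as far as the arm can. A call with a gripper value outside its range is refused whole. The fingers move at their own pace and stop on an object; FORCE is the grip in N (left out, the last holds). Time passes only in rows, so rows that do not move let the fingers close. It gives the time, the measured TCP pose, the force, the opening and the grip force at its end, in the units of the state.
- sense(): the state, without advancing time (a new reading comes with each control period).
- capture(name): name is "side" or "top"; returns a dict with "color" (420x560x3 uint8, red, green, blue), "depth" (420x560 float32, mm along the optical axis (not along the pixel's ray), 0 where there is no reading), "fx", "fy", "cx", "cy" (pixels), "camera_from_world" (4x4, takes a point from world to camera coordinates). Camera axes: x right, y up, looking along -z (the intrinsics and any distortion apply to the point x, -y, -z); pixel columns grow to the right and rows downward; lengths in mm; the calibration is good to about 2 mm. A picture is of the moment at which its call begins.
- finish_job(): hands the job in; it is judged then, once.
Trained networks look in the newest picture that a camera, given by its name, has taken for a name from the list of things; names that differ only in an ending like _2 or _b are one class to them, and where a whole thing is asked for, a point or a joint stands for the part that bears it (a point fixed in the world has none). Each returns a list of dicts, best first, with "conf" (0 to 1); they miss things now and then, are a little off and sometimes report something else, mostly with a low value. They report only what shows in the picture. A call takes as long as a camera call.
- find_in(query, camera): "centre" ([column, row] in pixels, amid what is visible of it).
- place_of(query, camera): "centre" ([column, row] in pixels: a listed point, or the origin of a listed thing).
The state is a dict: "time_s": time; "joints": joint angles; "dq": joint speeds; "tau": joint torques, N m; "eef_pos": TCP position; "ee_rot": TCP orientation; "force": force on the tool from outside, world axes, zero at the start; "wrist_torque": the same for the moment, N m; "grip_width": opening from 0.0 (shut) to 1.0 (fully open); "grip_force": force on a finger pad.
Only numpy, scipy, OpenCV 4.12 (cv2) and the standard library are available. Lean on these libraries where they do the work, as an engineer would, in place of code of your own. Each camera call takes 0.05 s, during which the arm holds its last target. There are 200 camera calls.

## Working session

There is one attempt and no reset: what is moved stays moved. The work goes in short steps, Python scripts to look and compute and a shell command to move; the robot and the scene stay as the last step left them, time stands still between calls to the robot, and variables do not carry over. Pictures are saved under pics/ and viewed, at most 14 in all, crops included, and the job is handed in when it is done.

```bash
mkdir -p pics
cat > h.py <<'E'
import numpy as np, cv2
from rig import sense, capture, find_in, place_of
N=["large_plug_center","small_plug_center","lever_center","wide_pad_top","narrow_pad_top","spare_block_top","caliper_center","dial_indicator_center"]
def ray(c,px):
    M=np.array(c["camera_from_world"]);R,t=M[:3,:3],M[:3,3]
    d=np.array([(px[0]-c["cx"])/c["fx"],-(px[1]-c["cy"])/c["fy"],-1.])
    return -R.T@t, R.T@d
def atz(c,px,z):
    o,d=ray(c,px); return o+d*(z-o[2])/d[2]
def bydepth(c,px):
    o,d=ray(c,px); return o+d*c["depth"][int(round(px[1])),int(round(px[0]))]
def tri(c1,p1,c2,p2):
    o1,d1=ray(c1,p1);o2,d2=ray(c2,p2)
    s=np.linalg.lstsq(np.c_[d1,-d2],o2-o1,rcond=None)[0]
    a,b=o1+d1*s[0],o2+d2*s[1]; return (a+b)/2,np.linalg.norm(a-b)
def proj(c,P):
    M=np.array(c["camera_from_world"]);p=M[:3,:3]@P+M[:3,3]
    return np.array([c["cx"]+c["fx"]*p[0]/-p[2],c["cy"]-c["fy"]*p[1]/-p[2]])
def save(c,n): cv2.imwrite("pics/"+n,c["color"][:,:,::-1])
E
python3 - <<'E'
from h import *
np.set_printoptions(precision=1,suppress=True)
s=sense();print({k:np.round(v,3) for k,v in s.items()})
C={}
for n in("side","top"):
    c=C[n]=capture(n);save(c,n+"0.png");print(n,{k:v for k,v in c.items() if k not in("color","depth")}, "cam at",ray(c,(0,0))[0])
for q in N:
    r={}
    for n in C:
        L=place_of(q,n);r[n]=L
        for e in L[:2]: print(q,n,np.round(e["centre"],1),round(e["conf"],2),"depthpt",bydepth(C[n],e["centre"]))
    if r["side"] and r["top"]: print("   tri",*tri(C["side"],r["side"][0]["centre"],C["top"],r["top"][0]["centre"]))
E
```

```text
{'time_s': np.float64(0.0), 'joints': array([ 1. ,  0.3,  1.5,  0. ,  1.3, -0.2]), 'dq': array([-0.,  0., -0., -0.,  0., -0.]), 'tau': array([  0. , -41.2, -26. ,  -0. ,   0. ,  -0. ]), 'eef_pos': array([202.8, 484. , 230.7]), 'ee_rot': array([-0. ,  0.2,  1. , -0. ]), 'force': array([ 0.4,  0.5, -0.1]), 'wrist_torque': array([ 0., -0., -0.]), 'grip_force': np.float64(0.0), 'grip_width': np.float64(0.996)}
side {'fx': 395.93880026777026, 'fy': 395.93880026777026, 'cx': 277.19074487025927, 'cy': 208.06540061847588, 'camera_from_world': array([[  -1. ,   -0.1,    0. ,  550.6],
       [   0. ,   -0.5,    0.9,  -65.2],
       [  -0. ,    0.9,    0.5, -873.5],
       [   0. ,    0. ,    0. ,    1. ]])} cam at [520.1 741.2 500.6]
top {'fx': 482.4180231406449, 'fy': 482.4180231406449, 'cx': 278.87016175536326, 'cy': 210.09495306628094, 'camera_from_world': array([[   0. ,   -1. ,    0. ,  -39.8],
       [   1. ,    0. ,    0.1, -547.5],
       [  -0.1,    0. ,    1. , -973.6],
       [   0. ,    0. ,    0. ,    1. ]])} cam at [ 397.3  -11.4 1044.6]
large_plug_center side [294.  267.7] 0.69 
[... 812 characters left out ...]
61. ]
narrow_pad_top top [167.4 226.4] 0.51 depthpt [505.3 195.7  74. ]
   tri [509.  201.7  45.8] 1.2197624620179328
spare_block_top side [226.9 263.8] 0.8 depthpt [636.3 172.2  27. ]
spare_block_top top [183.9 169.8] 0.95 depthpt [631.3 175.   37. ]
spare_block_top top [225.3 206.9] 0.61 depthpt [547.9  81.   71.3]
   tri [634.2 176.3  30.2] 2.5419428458007087
caliper_center top [256.7 125.4] 0.74 depthpt [744.   23.6   5.4]
dial_indicator_center side [350.7 229.1] 0.82 depthpt [391.4  26.8  19.3]
dial_indicator_center side [267.1 186.1] 0.64 depthpt [ 586.1 -152.5   19.5]
dial_indicator_center top [259.  287.1] 0.63 depthpt [387.3   9.4  22.7]
   tri [387.7   9.6   7.7] 1.0822202615037215
```

View pics/top0.png

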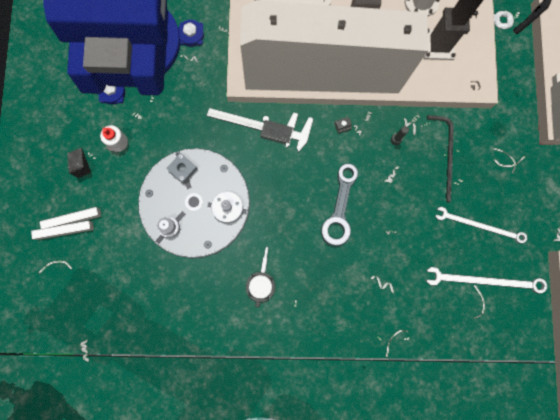

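View pics/side0.png

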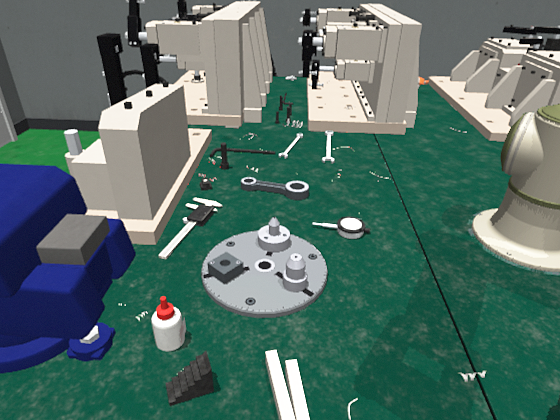

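The top view shows the plate centred near (194,202). The small plug is on the wide pad at (228,206), the large plug on the narrow pad at (168,227) and the block at (182,168). The lever runs from (336,231) for the large eye to (348,173) for the small. The side view agrees. I'll refine with depth and crops.

Run:
```python
from h import *
np.set_printoptions(precision=1,suppress=True)
a=cv2.resize(capture("top")["color"][145:265,132:257],None,fx=3.2,fy=4.8*3.2/4.8,interpolation=cv2.INTER_CUBIC)
c=capture("side");b=cv2.resize(c["color"][205:320,198:332],None,fx=3,fy=3,interpolation=cv2.INTER_CUBIC)
h=max(a.shape[0],b.shape[0]);im=np.zeros((h,a.shape[1]+b.shape[1],3),np.uint8);im[:a.shape[0],:a.shape[1]]=a;im[:b.shape[0],a.shape[1]:]=b
im=im[:, :800];cv2.imwrite("pics/z.png",im[:,:,::-1]);print(a.shape,b.shape)
t=capture("top")
H,W=t["depth"].shape
v,u=np.mgrid[:H,:W]
o,_=ray(t,(0,0));R=np.array(t["camera_from_world"])[:3,:3]
d=np.stack([(u-t["cx"])/t["fx"],-(v-t["cy"])/t["fy"],-np.ones((H,W))],-1)@R
P=o+d*t["depth"][...,None]
np.save("P.npy",P)
z=P[...,2]
reg={"block":(183,168),"wide":(227,206),"narrow":(168,227)}
for k,(cu,cv) in reg.items():
    m=(abs(u-cu)<22)&(abs(v-cv)<22)&(z>30)
    m38=m&(z<46)
    print(k,"n",m.sum(),"mean xy z>30",P[m].mean(0)," minrect ctr",cv2.minEnclosingCircle(P[m38][:,:2].astype(np.float32)),np.median(z[m38]), "top",z[m].max(), P[m&(z>70)].mean(0),(m&(z>70)).sum())
m=(abs(u-194)<70)&(abs(v-202)<70)&(z>9)
print("plate",cv2.minEnclosingCircle(P[m][:,:2].astype(np.float32)),np.median(z[m&(z<25)]))
m=(u>315)&(u<365)&(v>155)&(v<250)&(z>8)
print("lever",cv2.minAreaRect(P[m][:,:2].astype(np.float32)),m.sum(),z[m].max())
```

```text
(384, 400, 3) (345, 402, 3)
block n 437 mean xy z>30 [630.9 177.8  58.5]  minrect ctr ((636.1443481445312, 182.02647399902344), 31.65003776550293) 37.9293237863576 top 1044.6278136696774 [ 397.3  -11.4 1044.6] 9
wide n 764 mean xy z>30 [551.1  81.   50.7]  minrect ctr ((553.6529541015625, 82.41532897949219), 32.84886932373047) 37.72504899586289 top 1044.6278136696774 [523.7  64.  257.7] 37
narrow n 364 mean xy z>30 [503.9 195.2  77.3]  minrect ctr ((508.3623352050781, 203.70970153808594), 21.590890884399414) 37.31914543829396 top 1044.6278136696774 [502.1 191.4 128.6] 126
plate ((552.2544555664062, 150.01156616210938), 223.81629943847656) 13.945730011968635
lever ((506.7966613769531, -130.46896362304688), (92.57676696777344, 310.0000915527344), 59.252437591552734) 1068 1044.6278136696774
```

View pics/z.png

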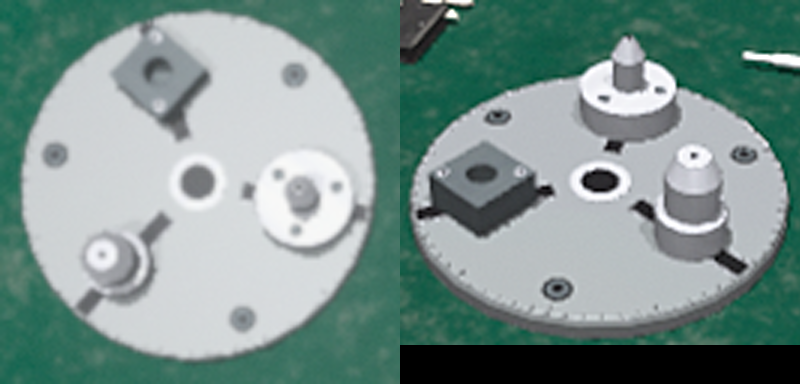

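The crop shows, in its own pixels: in the top half, the block bore at (159,69), large nose (102,254), small nose (298,188) and centre hole (198,181). In the side half they are bore (481,173), large nose (694,155), small nose (629,39) and hole (599,181).

Run:
```python
from h import *
from scipy.optimize import least_squares
np.set_printoptions(precision=1,suppress=True)
C={n:capture(n) for n in("top","side")}
T=lambda X,Y:((X+.5)/3.2-.5+132,(Y+.5)/3.2-.5+145)
S=lambda X,Y:((X-400+.5)/3-.5+198,(Y+.5)/3-.5+205)
obs={"block":(38,T(159,69),S(481,173)),"narrow":(76,T(102,254),S(694,155)),"wide":(76,T(298,188),S(629,39)),"ctr":(14,T(198,181),S(599,181))}
for k,(z,a,b) in obs.items(): print(k,atz(C["top"],a,z),atz(C["side"],b,z),"tri",*tri(C["top"],a,C["side"],b))
def pts(p):
    e=lambda i:np.array([p[0]+75*np.cos(p[2]+i*2*np.pi/3),p[1]+75*np.sin(p[2]+i*2*np.pi/3)])
    return {"ctr":p[:2],"wide":e(0),"narrow":e(s),"block":e(-s)}
for s in(1,-1):
    f=lambda p:np.concatenate([np.r_[proj(C[n],np.r_[pts(p)[k],z])-o] for k,(z,a,b) in obs.items() for n,o in(("top",a),("side",b))])
    r=least_squares(f,[575,150,-1.8],loss="soft_l1");print(s,r.cost,r.x,pts(r.x));print(r.fun.reshape(-1,4))
P=np.load("P.npy");z=P[...,2];v,u=np.mgrid[:420,:560]
m=(u>312)&(u<368)&(v>155)&(v<250)&(z>8)&(z<40)
n,l,st,ce=cv2.connectedComponentsWithStats(m.astype(np.uint8));i=1+np.argmax(st[1:,4]);m=l==i
q=P[m];print("lever",cv2.minAreaRect(q[:,:2].astype(np.float32)),m.sum(),np.percentile(q[:,2],[5,50,95]))
a=cv2.resize(C["top"]["color"][155:252,312:372],None,fx=5,fy=5,interpolation=cv2.INTER_CUBIC)
b=cv2.resize(C["side"]["color"][165:210,225:325],None,fx=5,fy=5,interpolation=cv2.INTER_CUBIC)
im=np.zeros((485,800,3),np.uint8);im[:,:300]=a;im[:225,300:]=b;cv2.imwrite("pics/lev.png",im[:,:,::-1])
```

```text
block [638.8 180.6  38. ] [638.3 181.5  38. ] tri [638.7 180.7  37.4] 0.4186695125823034
narrow [509.7 203.3  76. ] [510.1 202.2  76. ] tri [509.8 203.1  76.7] 0.49628421808743367
wide [554.4  81.8  76. ] [554.7  82.8  76. ] tri [554.6  81.9  75.4] 0.29680152551070105
ctr [567.7 155.3  14. ] [568.6 154.7  14. ] tri [568.1 155.2  14.3] 0.8253619418391313
1 289.4564078327755 [541.2 153.8  -1.3] {'ctr': array([541.2, 153.8]), 'wide': array([561.5,  81.6]), 'narrow': array([593.6, 207.5]), 'block': array([468.5, 172.3])}
[[  0.   80.   93.1   1.3]
 [  0.2 -40.9 -48.8  -0.4]
 [  0.2  -3.5  -3.4  -0.5]
 [  0.1  12.2  14.3   0.4]]
-1 0.42996199874452046 [567.8 155.2  -1.7] {'ctr': array([567.8, 155.2]), 'wide': array([554.9,  81.4]), 'narrow': array([510.3, 203.4]), 'block': array([638.2, 181. ])}
[[-0.2  0.2  0.1 -0.2]
 [-0.  -0.3 -0.1  0.4]
 [ 0.2 -0.2 -0.  -0.4]
 [ 0.  -0.   0.4  0.2]]
lever ((567.9972534179688, -157.31016540527344), (61.22490310668945, 180.7797393798828), 83.19098663330078) 1047 [12.9 20.2 26.1]
```

View pics/lev.png

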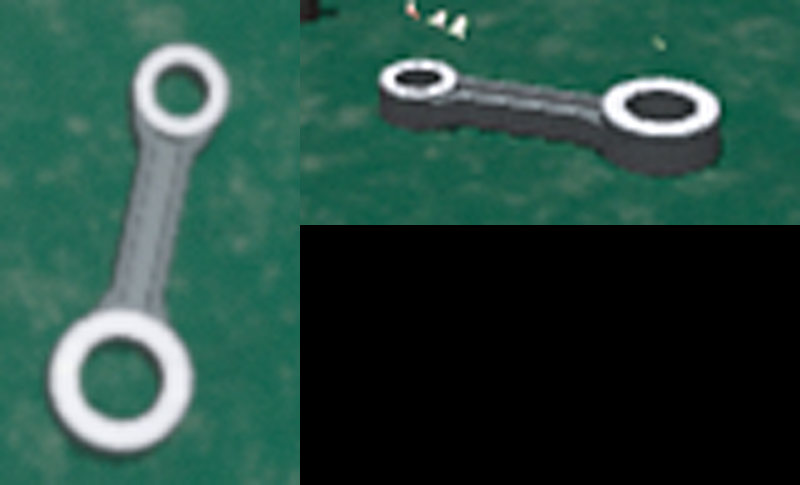

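Crop of the lever: in the top half the large eye is at (121,380) and the small eye at (181,90). In the side half they are at (661,106) and (419,78). The plate fit has sub-pixel residuals.

```bash
cat > to.py <<'E'
# usage: to.py x y z [angle of tool y line in deg] -> remaining shift/turn in tool axes
import sys,numpy as np
from scipy.spatial.transform import Rotation as Ro
from rig import sense
s=sense();w,x,y,z=s["ee_rot"];R=Ro.from_quat([x,y,z,w]).as_matrix()
a=list(map(float,sys.argv[1:]));d=R.T@(np.array(a[:3])-s["eef_pos"])
ya=np.degrees(np.arctan2(R[1,1],R[0,1]))
down=R.T@np.array([0,0,-1.]);tilt=np.cross([0,0,1],down)
az=0
if len(a)>3: az=-np.radians((a[3]-ya+90)%180-90)   # tool z is down
print("t",round(s["time_s"],2),"shift",d.round(1),"az",round(az,3),"(half-turn alt",round(az-np.sign(az)*np.pi,3),") tilt",tilt.round(3),"yang",ya.round(1),"j",np.round(s["joints"],2),"F",np.round(s["force"],1),"grip",round(s["grip_width"],3),round(s["grip_force"],1),"pos",np.round(s["eef_pos"],1))
E
python3 - <<'E'
from h import *
C={n:capture(n) for n in("top","side")}
T=lambda X,Y:((X+.5)/5-.5+312,(Y+.5)/5-.5+155)
S=lambda X,Y:((X-300+.5)/5-.5+225,(Y+.5)/5-.5+165)
E=[]
for z,a,b in((24,T(121,380),S(661,106)),(20,T(181,90),S(419,78))):
    p,g=tri(C["top"],a,C["side"],b);A=atz(C["top"],a,z);B=atz(C["side"],b,z);print(p,g,A,B);E.append((A+B)[:2]/2)
d=E[1]-E[0];L=np.linalg.norm(d);m=(E[0]+E[1])/2;u=d/L
print("len",L,"mid",m,"ang",np.degrees(np.arctan2(d[1],d[0])),"x=-14:",m-14*u)
E
python3 to.py 554.9 81.4 120
```

```text
[ 509.69172108 -151.29090104   24.49278045] 1.0359084007530728 [ 509.22619221 -151.31148797   24.        ] [ 510.193047   -152.36860208   24.        ]
[ 637.1328347  -177.81094635   21.02111255] 0.19836429325090366 [ 637.27016551 -177.97379324   20.        ] [ 637.48431459 -179.81022852   20.        ]
len 130.50222284040274 mid [ 573.54342983 -165.36602795] ang -11.96365826208951 x=-14: [ 559.84751993 -162.46395078]
t 1.25 shift [-480.3 -235.5  111.3] az 0 (half-turn alt 0.0 ) tilt [-0. -0.  0.] yang 67.3 j [ 0.95  0.31  1.5   0.    1.33 -0.22] F [-0.6 -0.1 -0.5] grip 0.998 0.0 pos [202.9 484.2 231.3]
```

```bash
python3 -m jog '[{"tx":-48,"ty":-23.5,"tz":0,"jaw":-1},{"tx":-48,"ty":-23.5,"tz":0,"jaw":-1},{"tx":-48,"ty":-23.5,"tz":0,"jaw":-1},{"tx":-48,"ty":-23.5,"tz":0,"jaw":-1},{"tx":-48,"ty":-23.5,"tz":0,"jaw":-1}]' 40; python3 -m jog '[{"tx":-48,"ty":-23.5,"tz":12,"jaw":-1},{"tx":-48,"ty":-23.5,"tz":22,"jaw":-1},{"tx":-48,"ty":-23.5,"tz":22,"jaw":-1},{"tx":-48,"ty":-23.5,"tz":22,"jaw":-1},{"tx":-48,"ty":-23.5,"tz":22,"jaw":-1}]'; python3 to.py 554.9 81.4 100
```

```text
t 1.25 shift [-480.3 -235.5  131.3] az 0 (half-turn alt 0.0 ) tilt [-0. -0.  0.] yang 67.3 j [ 0.95  0.31  1.5   0.    1.33 -0.22] F [-0.6 -0.1 -0.5] grip 0.998 0.0 pos [202.9 484.2 231.3]schema error: expected keys tx, ty, tz, ax, ay, az, jaw
schema error: expected keys tx, ty, tz, ax, ay, az, jaw
```

```bash
python3 -m jog '[{"tx":-48,"ty":-23.5,"tz":0,"ax":0,"ay":0,"az":0,"jaw":-1},{"tx":-48,"ty":-23.5,"tz":0,"ax":0,"ay":0,"az":0,"jaw":-1},{"tx":-48,"ty":-23.5,"tz":0,"ax":0,"ay":0,"az":0,"jaw":-1},{"tx":-48,"ty":-23.5,"tz":0,"ax":0,"ay":0,"az":0,"jaw":-1},{"tx":-48,"ty":-23.5,"tz":0,"ax":0,"ay":0,"az":0,"jaw":-1}]' 40; python3 to.py 554.9 81.4 100
```

```text
time_s: 1.88
eef_pos: [379.8, 281.7, 231.5]
ee_rot: [0.0, 0.197, 0.98, 0.0]
force: [0.4, 0.4, 1.1]
grip_width: 1.004
grip_force: 0.0
t 1.88 shift [-238.8 -117.1  131.5] az 0 (half-turn alt 0.0 ) tilt [ 0.  0. -0.] yang 67.3 j [ 0.39  0.2   1.65  0.    1.3  -0.78] F [0.4 0.4 1.1] grip 1.004 0.0 pos [379.8 281.7 231.5]
```

```bash
python3 -m jog '[{"tx":-48,"ty":-23.5,"tz":10,"ax":0,"ay":0,"az":0,"jaw":-1},{"tx":-48,"ty":-23.5,"tz":20,"ax":0,"ay":0,"az":0,"jaw":-1},{"tx":-48,"ty":-23.5,"tz":30,"ax":0,"ay":0,"az":0,"jaw":-1},{"tx":-48,"ty":-23.5,"tz":30,"ax":0,"ay":0,"az":0,"jaw":-1},{"tx":-47,"ty":-23,"tz":41,"ax":0,"ay":0,"az":0,"jaw":-1}]' 40; python3 to.py 554.9 81.4 40
python3 - <<'E'
from h import *
c=capture("side");save(c,"s1.png")
b=cv2.resize(c["color"][130:320,178:352],None,fx=3,fy=3,interpolation=cv2.INTER_CUBIC);cv2.imwrite("pics/s1.png",b[:,:,::-1])
E
```

```text
time_s: 2.5
eef_pos: [553.5, 83.6, 102.3]
ee_rot: [0.001, 0.197, 0.98, 0.0]
force: [0.6, 0.6, -0.6]
grip_width: 1.004
grip_force: 0.0
t 2.5 shift [-2.  -1.5 62.3] az 0 (half-turn alt 0.0 ) tilt [ 0.001  0.002 -0.   ] yang 67.2 j [-0.06  0.52  1.55  0.    1.07 -1.23] F [ 0.6  0.6 -0.6] grip 1.004 0.0 pos [553.5  83.6 102.3]
```

View pics/s1.png

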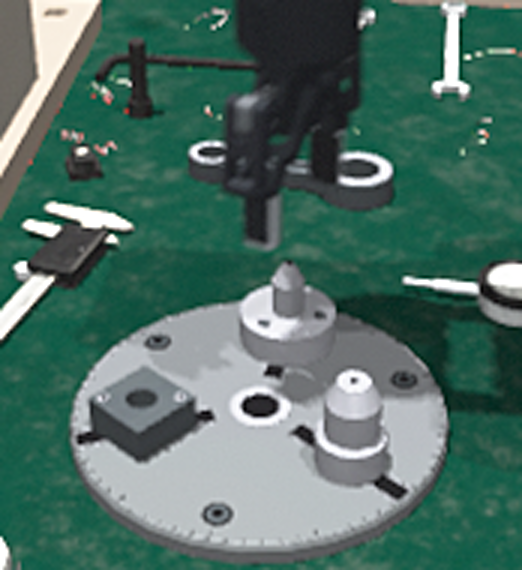

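The open fingers straddle the small plug at (288,285) from above. Descending.

```bash
python3 -m jog '[{"tx":0,"ty":0,"tz":25,"ax":0,"ay":0,"az":0,"jaw":-1},{"tx":0,"ty":0,"tz":20,"ax":0,"ay":0,"az":0,"jaw":-1},{"tx":0,"ty":0,"tz":6,"ax":0,"ay":0,"az":0,"jaw":-1},{"tx":0,"ty":0,"tz":0,"ax":0,"ay":0,"az":0,"jaw":-1}]' 40; python3 to.py 554.9 81.4 41
```

```text
time_s: 3.05
eef_pos: [552.1, 85.3, 52.0]
ee_rot: [0.0, 0.197, 0.98, 0.0]
force: [0.4, -1.1, 0.1]
grip_width: 1.002
grip_force: 0.0
t 3.05 shift [-4.1 -2.5 11. ] az 0 (half-turn alt 0.0 ) tilt [ 0.  0. -0.] yang 67.3 j [-0.06  0.59  1.59 -0.    0.96 -1.23] F [ 0.4 -1.1  0.1] grip 1.002 0.0 pos [552.1  85.3  52. ]
```

```bash
python3 -m jog '[{"tx":-4.1,"ty":-2.5,"tz":5,"ax":0,"ay":0,"az":0,"jaw":-1},{"tx":0,"ty":0,"tz":6,"ax":0,"ay":0,"az":0,"jaw":-1},{"tx":0,"ty":0,"tz":0,"ax":0,"ay":0,"az":0,"jaw":-1}]' 40; python3 to.py 554.9 81.4 41
```

```text
time_s: 3.42
eef_pos: [554.6, 81.2, 40.4]
ee_rot: [-0.0, 0.197, 0.98, -0.0]
force: [0.3, 0.8, 0.2]
grip_width: 0.999
grip_force: 0.0
t 3.42 shift [-0.2  0.3 -0.6] az 0 (half-turn alt 0.0 ) tilt [-0.    -0.001  0.   ] yang 67.3 j [-0.06  0.61  1.59 -0.    0.94 -1.24] F [0.3 0.8 0.2] grip 0.999 0.0 pos [554.6  81.2  40.4]
```

```bash
python3 -m jog '[{"tx":0,"ty":0,"tz":0,"ax":0,"ay":0,"az":0,"jaw":0.4},{"tx":0,"ty":0,"tz":0,"ax":0,"ay":0,"az":0,"jaw":0.4},{"tx":0,"ty":0,"tz":0,"ax":0,"ay":0,"az":0,"jaw":1},{"tx":0,"ty":0,"tz":0,"ax":0,"ay":0,"az":0,"jaw":1},{"tx":0,"ty":0,"tz":0,"ax":0,"ay":0,"az":0,"jaw":1}]' 40; python3 to.py 554.9 81.4 41
```

```text
time_s: 4.05
eef_pos: [554.9, 81.4, 41.0]
ee_rot: [0.0, 0.197, 0.98, 0.0]
force: [0.4, -0.1, 2.0]
grip_width: 0.229
grip_force: 39.1
t 4.05 shift [ 0.1  0.  -0. ] az 0 (half-turn alt 0.0 ) tilt [ 0.  0. -0.] yang 67.3 j [-0.06  0.61  1.59  0.    0.94 -1.24] F [ 0.4 -0.1  2. ] grip 0.229 39.1 pos [554.9  81.4  41. ]
```

```bash
python3 -m jog '[{"tx":0,"ty":0,"tz":-6,"ax":0,"ay":0,"az":0,"jaw":1},{"tx":0,"ty":0,"tz":-12,"ax":0,"ay":0,"az":0,"jaw":1},{"tx":0,"ty":0,"tz":-15,"ax":0,"ay":0,"az":0,"jaw":1},{"tx":0,"ty":0,"tz":0,"ax":0,"ay":0,"az":0,"jaw":1}]' 60; python3 to.py 638.2 181 74
python3 - <<'E'
from h import *
c=capture("side")
b=cv2.resize(c["color"][180:320,198:342],None,fx=4,fy=4,interpolation=cv2.INTER_CUBIC);cv2.imwrite("pics/s2.png",b[:,:,::-1])
E
```

```text
time_s: 4.55
eef_pos: [555.6, 81.2, 75.4]
ee_rot: [0.001, 0.197, 0.98, 0.0]
force: [-0.0, 0.5, -1.2]
grip_width: 0.228
grip_force: 58.6
t 4.55 shift [-37.6 123.9   1.6] az 0 (half-turn alt 0.0 ) tilt [ 0.001  0.003 -0.   ] yang 67.3 j [-0.06  0.56  1.57 -0.    1.01 -1.24] F [-0.   0.5 -1.2] grip 0.228 58.6 pos [555.6  81.2  75.4]
```

View pics/s2.png

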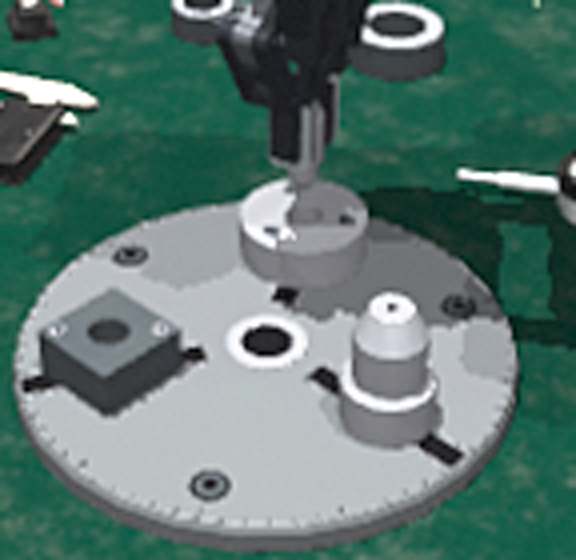

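The plug is out of the bore and held upright, with its shank end at about (305,183). Carrying it to the block.

```bash
python3 -m jog '[{"tx":-6,"ty":22,"tz":0,"ax":0,"ay":0,"az":0,"jaw":1},{"tx":-12,"ty":38,"tz":0,"ax":0,"ay":0,"az":0,"jaw":1},{"tx":-12,"ty":38,"tz":0,"ax":0,"ay":0,"az":0,"jaw":1},{"tx":-6,"ty":24,"tz":0,"ax":0,"ay":0,"az":0,"jaw":1},{"tx":0,"ty":0,"tz":0,"ax":0,"ay":0,"az":0,"jaw":1}]' 60; python3 to.py 638.2 181 41
```

```text
time_s: 5.22
eef_pos: [635.1, 180.9, 72.7]
ee_rot: [-0.0, 0.196, 0.981, -0.0]
force: [-0.0, -1.1, -1.7]
grip_width: 0.228
grip_force: 58.8
t 5.22 shift [-2.9  1.3 31.7] az 0 (half-turn alt 0.0 ) tilt [-0.    -0.001  0.   ] yang 67.4 j [ 0.1   0.75  1.22  0.    1.17 -1.08] F [-0.  -1.1 -1.7] grip 0.228 58.8 pos [635.1 180.9  72.7]
```

```bash
python3 -m jog '[{"tx":-2.9,"ty":1.3,"tz":4,"ax":0,"ay":0,"az":0,"jaw":1},{"tx":0,"ty":0,"tz":6,"ax":0,"ay":0,"az":0,"jaw":1},{"tx":0,"ty":0,"tz":0,"ax":0,"ay":0,"az":0,"jaw":1}]' 60; python3 to.py 638.2 181 41
```

```text
time_s: 5.6
eef_pos: [637.8, 179.4, 63.0]
ee_rot: [-0.001, 0.197, 0.98, -0.0]
force: [0.4, -0.5, -0.7]
grip_width: 0.225
grip_force: 58.8
t 5.6 shift [ 0.3  1.7 22. ] az 0 (half-turn alt 0.0 ) tilt [-0.001 -0.001  0.   ] yang 67.2 j [ 0.1   0.77  1.22 -0.    1.15 -1.08] F [ 0.4 -0.5 -0.7] grip 0.225 58.8 pos [637.8 179.4  63. ]
```

```bash
python3 -m jog '[{"tx":0,"ty":0.5,"tz":3,"ax":0,"ay":0,"az":0,"jaw":1},{"tx":0,"ty":0,"tz":0,"ax":0,"ay":0,"az":0,"jaw":1}]' 60; python3 to.py 638.2 181 41
```

```text
time_s: 5.85
eef_pos: [638.4, 180.4, 60.6]
ee_rot: [-0.0, 0.197, 0.98, -0.0]
force: [0.1, -0.5, -1.0]
grip_width: 0.228
grip_force: 58.8
t 5.85 shift [ 0.4  0.5 19.6] az 0 (half-turn alt 0.0 ) tilt [-0. -0.  0.] yang 67.3 j [ 0.1   0.77  1.22  0.    1.15 -1.07] F [ 0.1 -0.5 -1. ] grip 0.228 58.8 pos [638.4 180.4  60.6]
```

```bash
python3 -m jog '[{"tx":0.3,"ty":0.5,"tz":4,"ax":0,"ay":0,"az":0,"jaw":1},{"tx":0,"ty":0,"tz":4,"ax":0,"ay":0,"az":0,"jaw":1},{"tx":0,"ty":0,"tz":3,"ax":0,"ay":0,"az":0,"jaw":1},{"tx":0,"ty":0,"tz":0,"ax":0,"ay":0,"az":0,"jaw":1}]' 60; python3 to.py 638.2 181 41
```

```text
time_s: 6.35
eef_pos: [638.3, 181.0, 49.4]
ee_rot: [-0.0, 0.197, 0.98, -0.0]
force: [0.8, 0.1, -1.4]
grip_width: 0.23
grip_force: 58.8
t 6.35 shift [0.1 0.  8.4] az 0 (half-turn alt 0.0 ) tilt [-0.    -0.001  0.   ] yang 67.3 j [ 0.1   0.79  1.23 -0.    1.13 -1.07] F [ 0.8  0.1 -1.4] grip 0.23 58.8 pos [638.3 181.   49.4]
```

```bash
python3 -m jog '[{"tx":0,"ty":0,"tz":4,"ax":0,"ay":0,"az":0,"jaw":1},{"tx":0,"ty":0,"tz":3.5,"ax":0,"ay":0,"az":0,"jaw":1},{"tx":0,"ty":0,"tz":0,"ax":0,"ay":0,"az":0,"jaw":1}]' 60; python3 to.py 638.2 181 41;  python3 -m jog '[{"tx":0,"ty":0,"tz":0,"ax":0,"ay":0,"az":0,"jaw":-0.2},{"tx":0,"ty":0,"tz":0,"ax":0,"ay":0,"az":0,"jaw":-0.6},{"tx":0,"ty":0,"tz":0,"ax":0,"ay":0,"az":0,"jaw":-1}]' 60; python3 to.py 510.3 203.4 95
```

```text
time_s: 6.72
eef_pos: [638.3, 181.0, 41.8]
ee_rot: [-0.0, 0.197, 0.98, -0.0]
force: [-0.1, -0.3, -1.4]
grip_width: 0.228
grip_force: 58.8
t 6.72 shift [0.1 0.  0.8] az 0 (half-turn alt 0.0 ) tilt [-0.    -0.001  0.   ] yang 67.3 j [ 0.1   0.8   1.23 -0.    1.11 -1.07] F [-0.1 -0.3 -1.4] grip 0.228 58.8 pos [638.3 181.   41.8]
time_s: 7.1
eef_pos: [638.6, 181.0, 42.5]
ee_rot: [0.0, 0.197, 0.98, 0.0]
force: [0.3, 0.6, 0.3]
grip_width: 0.851
grip_force: 0.0
t 7.1 shift [126.9 -28.9 -52.6] az 0 (half-turn alt 0.0 ) tilt [ 0.  0. -0.] yang 67.3 j [ 0.1   0.8   1.23 -0.    1.11 -1.07] F [0.3 0.6 0.3] grip 0.851 0.0 pos [638.6 181.   42.5]
```

```bash
python3 -m jog '[{"tx":0,"ty":0,"tz":-27,"ax":0,"ay":0,"az":0,"jaw":-1},{"tx":10,"ty":-2,"tz":-26,"ax":0,"ay":0,"az":0,"jaw":-1},{"tx":35,"ty":-8,"tz":0,"ax":0,"ay":0,"az":0,"jaw":-1},{"tx":42,"ty":-10,"tz":0,"ax":0,"ay":0,"az":0,"jaw":-1},{"tx":39,"ty":-9,"tz":0,"ax":0,"ay":0,"az":0,"jaw":-1}]' 60; python3 -m jog '[{"tx":0,"ty":0,"tz":8,"ax":0,"ay":0,"az":0,"jaw":-1},{"tx":0,"ty":0,"tz":0,"ax":0,"ay":0,"az":0,"jaw":-1}]'; python3 to.py 510.3 203.4 40
```

```text
time_s: 7.72
eef_pos: [509.7, 203.1, 95.4]
ee_rot: [0.0, 0.197, 0.98, 0.0]
force: [0.9, -0.4, 0.7]
grip_width: 1.003
grip_force: 0.0
time_s: 7.98
eef_pos: [511.5, 202.8, 87.0]
ee_rot: [0.0, 0.197, 0.98, -0.0]
force: [0.3, 0.5, 0.4]
grip_width: 0.999
grip_force: 0.0
t 7.97 shift [ 1.3  0.1 47. ] az 0 (half-turn alt 0.0 ) tilt [-0.  0.  0.] yang 67.3 j [ 0.16  0.52  1.6  -0.    1.02 -1.01] F [0.3 0.5 0.4] grip 0.999 0.0 pos [511.5 202.8  87. ]
```

```bash
python3 -m jog '[{"tx":1.2,"ty":0,"tz":20,"ax":0,"ay":0,"az":0,"jaw":-1},{"tx":0,"ty":0,"tz":18,"ax":0,"ay":0,"az":0,"jaw":-1},{"tx":0,"ty":0,"tz":8,"ax":0,"ay":0,"az":0,"jaw":-0.4},{"tx":0,"ty":0,"tz":0,"ax":0,"ay":0,"az":0,"jaw":-0.2}]' 60; python3 to.py 510.3 203.4 40; python3 -m jog '[{"tx":0,"ty":0,"tz":0,"ax":0,"ay":0,"az":0,"jaw":1},{"tx":0,"ty":0,"tz":0,"ax":0,"ay":0,"az":0,"jaw":1},{"tx":0,"ty":0,"tz":0,"ax":0,"ay":0,"az":0,"jaw":1},{"tx":0,"ty":0,"tz":0,"ax":0,"ay":0,"az":0,"jaw":1}]' 70; python3 to.py 510.3 203.4 40
```

```text
time_s: 8.48
eef_pos: [510.3, 203.2, 41.1]
ee_rot: [-0.0, 0.197, 0.98, -0.0]
force: [0.4, -0.5, -0.2]
grip_width: 0.614
grip_force: 0.0
t 8.47 shift [0.1 0.1 1.1] az 0 (half-turn alt 0.0 ) tilt [-0. -0.  0.] yang 67.2 j [ 0.17  0.59  1.63 -0.    0.93 -1.01] F [ 0.4 -0.5 -0.2] grip 0.614 0.0 pos [510.3 203.2  41.1]
time_s: 8.98
eef_pos: [510.7, 203.4, 42.3]
ee_rot: [0.001, 0.197, 0.98, 0.0]
force: [-0.2, -0.3, 5.8]
grip_width: 0.365
grip_force: 70.0
t 8.97 shift [ 0.3 -0.2  2.3] az 0 (half-turn alt 0.0 ) tilt [ 0.001  0.002 -0.   ] yang 67.3 j [ 0.17  0.58  1.63 -0.    0.92 -1.01] F [-0.2 -0.3  5.8] grip 0.365 70.0 pos [510.7 203.4  42.3]
```

```bash
python3 -m jog '[{"tx":0,"ty":0,"tz":-6,"ax":0,"ay":0,"az":0,"jaw":1},{"tx":0,"ty":0,"tz":-12,"ax":0,"ay":0,"az":0,"jaw":1},{"tx":0,"ty":0,"tz":-12,"ax":0,"ay":0,"az":0,"jaw":1},{"tx":0,"ty":0,"tz":0,"ax":0,"ay":0,"az":0,"jaw":1}]' 70; python3 to.py 554.9 81.4 72
```

```text
time_s: 9.48
eef_pos: [510.5, 203.5, 72.5]
ee_rot: [0.001, 0.197, 0.98, 0.0]
force: [-0.5, -0.0, -3.0]
grip_width: 0.364
grip_force: 69.6
t 9.47 shift [-88.1 -95.5   0.5] az 0 (half-turn alt 0.0 ) tilt [ 0.001  0.002 -0.   ] yang 67.3 j [ 0.17  0.54  1.61  0.    0.99 -1.01] F [-0.5 -0.  -3. ] grip 0.364 69.6 pos [510.5 203.5  72.5]
```

```bash
python3 -m jog '[{"tx":-14,"ty":-15,"tz":0,"ax":0,"ay":0,"az":0,"jaw":1},{"tx":-28,"ty":-30,"tz":0,"ax":0,"ay":0,"az":0,"jaw":1},{"tx":-28,"ty":-30,"tz":0,"ax":0,"ay":0,"az":0,"jaw":1},{"tx":-18,"ty":-20.5,"tz":2,"ax":0,"ay":0,"az":0,"jaw":1},{"tx":0,"ty":0,"tz":0,"ax":0,"ay":0,"az":0,"jaw":1}]' 70;python3 -m jog '[{"tx":0,"ty":0,"tz":0,"ax":0,"ay":0,"az":0,"jaw":1}]'; python3 to.py 554.9 81.4 43
```

```text
time_s: 10.1
eef_pos: [554.6, 78.7, 68.7]
ee_rot: [-0.0, 0.199, 0.98, -0.0]
force: [1.0, -0.4, -2.8]
grip_width: 0.367
grip_force: 69.7
time_s: 10.22
eef_pos: [553.9, 81.1, 68.9]
ee_rot: [-0.0, 0.197, 0.98, -0.0]
force: [-0.2, 1.1, -3.9]
grip_width: 0.369
grip_force: 69.7
t 10.22 shift [-0.8  0.6 25.9] az 0 (half-turn alt 0.0 ) tilt [-0.    -0.001  0.   ] yang 67.2 j [-0.06  0.56  1.58  0.    1.   -1.24] F [-0.2  1.1 -3.9] grip 0.369 69.7 pos [553.9  81.1  68.9]
```

```bash
python3 -m jog '[{"tx":-0.5,"ty":0.3,"tz":6,"ax":0,"ay":0,"az":0,"jaw":1},{"tx":0,"ty":0,"tz":4,"ax":0,"ay":0,"az":0,"jaw":1},{"tx":0,"ty":0,"tz":0,"ax":0,"ay":0,"az":0,"jaw":1}]' ; python3 to.py 554.9 81.4 43
```

```text
time_s: 10.6
eef_pos: [554.4, 81.7, 58.7]
ee_rot: [-0.0, 0.197, 0.98, -0.0]
force: [0.1, -0.6, -2.3]
grip_width: 0.369
grip_force: 69.7
t 10.6 shift [-0.6 -0.1 15.7] az 0 (half-turn alt 0.0 ) tilt [-0.    -0.001  0.   ] yang 67.3 j [-0.06  0.58  1.58 -0.    0.98 -1.24] F [ 0.1 -0.6 -2.3] grip 0.369 69.7 pos [554.4  81.7  58.7]
```

```bash
python3 -m jog '[{"tx":-0.4,"ty":-0.1,"tz":4,"ax":0,"ay":0,"az":0,"jaw":1},{"tx":0,"ty":0,"tz":4,"ax":0,"ay":0,"az":0,"jaw":1},{"tx":0,"ty":0,"tz":4,"ax":0,"ay":0,"az":0,"jaw":1},{"tx":0,"ty":0,"tz":3,"ax":0,"ay":0,"az":0,"jaw":1},{"tx":0,"ty":0,"tz":0,"ax":0,"ay":0,"az":0,"jaw":1}]' ; python3 to.py 554.9 81.4 43
```

```text
time_s: 11.22
eef_pos: [555.0, 81.2, 44.0]
ee_rot: [-0.0, 0.197, 0.98, -0.0]
force: [0.6, -0.3, -2.4]
grip_width: 0.363
grip_force: 69.7
t 11.22 shift [0.2 0.2 1. ] az 0 (half-turn alt 0.0 ) tilt [-0. -0.  0.] yang 67.3 j [-0.06  0.6   1.59 -0.    0.95 -1.24] F [ 0.6 -0.3 -2.4] grip 0.363 69.7 pos [555.   81.2  44. ]
```

```bash
python3 -m jog '[{"tx":0,"ty":0,"tz":0,"ax":0,"ay":0,"az":0,"jaw":-0.2},{"tx":0,"ty":0,"tz":0,"ax":0,"ay":0,"az":0,"jaw":-0.6},{"tx":0,"ty":0,"tz":0,"ax":0,"ay":0,"az":0,"jaw":-1},{"tx":0,"ty":0,"tz":-27,"ax":0,"ay":0,"az":0,"jaw":-1},{"tx":0,"ty":0,"tz":-26,"ax":0,"ay":0,"az":0,"jaw":-1}]';  python3 -m jog '[{"tx":-8,"ty":26,"tz":0,"ax":0,"ay":0,"az":0,"jaw":-1},{"tx":-12,"ty":40,"tz":0,"ax":0,"ay":0,"az":0,"jaw":-1},{"tx":-12,"ty":40,"tz":0,"ax":0,"ay":0,"az":0,"jaw":-1},{"tx":-6,"ty":18,"tz":3,"ax":0,"ay":0,"az":0,"jaw":-1},{"tx":0,"ty":0,"tz":0,"ax":0,"ay":0,"az":0,"jaw":-1}]'; python3 -m jog '[{"tx":0,"ty":0,"tz":0,"ax":0,"ay":0,"az":0,"jaw":-1}]'; python3 to.py 638.2 181 41
python3 - <<'E'
from h import *
c=capture("side")
b=cv2.resize(c["color"][180:320,198:342],None,fx=4,fy=4,interpolation=cv2.INTER_CUBIC);cv2.imwrite("pics/s3.png",b[:,:,::-1])
E
```

```text
time_s: 11.85
eef_pos: [555.1, 81.1, 98.0]
ee_rot: [-0.0, 0.197, 0.98, -0.0]
force: [0.4, 0.1, 0.5]
grip_width: 0.999
grip_force: 0.0
time_s: 12.48
eef_pos: [638.0, 181.5, 93.6]
ee_rot: [-0.0, 0.196, 0.981, -0.0]
force: [0.8, -0.7, -0.9]
grip_width: 1.001
grip_force: 0.0
time_s: 12.6
eef_pos: [637.7, 180.2, 94.3]
ee_rot: [-0.0, 0.197, 0.98, -0.0]
force: [0.2, -0.0, 0.1]
grip_width: 1.004
grip_force: 0.0
t 12.6 shift [-0.2  1.  53.3] az 0 (half-turn alt 0.0 ) tilt [-0. -0.  0.] yang 67.2 j [ 0.1   0.74  1.2  -0.    1.21 -1.07] F [ 0.2 -0.   0.1] grip 1.004 0.0 pos [637.7 180.2  94.3]
```

View pics/s3.png

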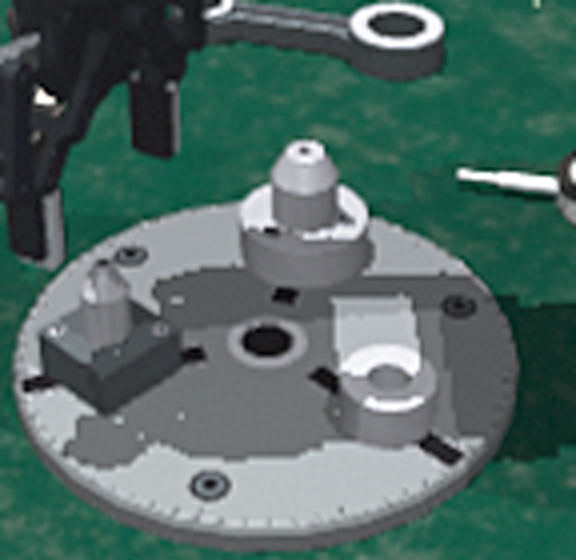

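The large plug stands home in the wide pad, its nose at (306,152). The small plug stands in the block at (104,270), with the open gripper above it.

```bash
python3 -m jog '[{"tx":-0.2,"ty":0.6,"tz":25,"ax":0,"ay":0,"az":0,"jaw":-1},{"tx":0,"ty":0,"tz":20,"ax":0,"ay":0,"az":0,"jaw":-1},{"tx":0,"ty":0,"tz":7,"ax":0,"ay":0,"az":0,"jaw":-0.4},{"tx":0,"ty":0,"tz":0,"ax":0,"ay":0,"az":0,"jaw":0}]' 60; python3 to.py 638.2 181 42; python3 -m jog '[{"tx":0,"ty":0,"tz":0,"ax":0,"ay":0,"az":0,"jaw":1},{"tx":0,"ty":0,"tz":0,"ax":0,"ay":0,"az":0,"jaw":1},{"tx":0,"ty":0,"tz":0,"ax":0,"ay":0,"az":0,"jaw":1},{"tx":0,"ty":0,"tz":0,"ax":0,"ay":0,"az":0,"jaw":1}]' 60; python3 to.py 638.2 181 42
```

```text
time_s: 13.15
eef_pos: [638.4, 181.1, 42.2]
ee_rot: [-0.0, 0.197, 0.98, -0.0]
force: [1.1, -0.5, 0.0]
grip_width: 0.606
grip_force: 0.0
t 13.15 shift [ 0.2 -0.2  0.2] az 0 (half-turn alt 0.0 ) tilt [-0. -0.  0.] yang 67.3 j [ 0.1   0.8   1.23 -0.    1.11 -1.07] F [ 1.1 -0.5  0. ] grip 0.606 0.0 pos [638.4 181.1  42.2]
time_s: 13.65
eef_pos: [639.0, 181.5, 43.3]
ee_rot: [0.001, 0.197, 0.98, 0.0]
force: [-1.5, 0.1, 5.6]
grip_width: 0.23
grip_force: 58.9
t 13.65 shift [ 0.5 -0.7  1.3] az 0 (half-turn alt 0.0 ) tilt [ 0.001  0.001 -0.   ] yang 67.3 j [ 0.1   0.8   1.23  0.    1.11 -1.07] F [-1.5  0.1  5.6] grip 0.23 58.9 pos [639.  181.5  43.3]
```

```bash
python3 -m jog '[{"tx":0,"ty":0,"tz":-6,"ax":0,"ay":0,"az":0,"jaw":1},{"tx":0,"ty":0,"tz":-12,"ax":0,"ay":0,"az":0,"jaw":1},{"tx":0,"ty":0,"tz":-12,"ax":0,"ay":0,"az":0,"jaw":1},{"tx":0,"ty":0,"tz":0,"ax":0,"ay":0,"az":0,"jaw":1}]' 60; python3 to.py 510.3 203.4 72; python3 -m jog '[{"tx":20,"ty":-4,"tz":0,"ax":0,"ay":0,"az":0,"jaw":1},{"tx":43,"ty":-10,"tz":0,"ax":0,"ay":0,"az":0,"jaw":1},{"tx":43,"ty":-10,"tz":0,"ax":0,"ay":0,"az":0,"jaw":1},{"tx":21,"ty":-5,"tz":0,"ax":0,"ay":0,"az":0,"jaw":1},{"tx":0,"ty":0,"tz":0,"ax":0,"ay":0,"az":0,"jaw":1}]';python3 -m jog '[{"tx":0,"ty":0,"tz":0,"ax":0,"ay":0,"az":0,"jaw":1}]'; python3 to.py 510.3 203.4 43.5
```

```text
time_s: 14.15
eef_pos: [639.1, 181.4, 73.7]
ee_rot: [0.001, 0.197, 0.98, 0.0]
force: [-0.3, -0.2, -1.0]
grip_width: 0.23
grip_force: 58.8
t 14.15 shift [127.3 -29.5   1.4] az 0 (half-turn alt 0.0 ) tilt [ 0.001  0.002 -0.   ] yang 67.3 j [ 0.1   0.76  1.21 -0.    1.17 -1.07] F [-0.3 -0.2 -1. ] grip 0.23 58.8 pos [639.1 181.4  73.7]
time_s: 14.78
eef_pos: [509.3, 203.9, 72.4]
ee_rot: [-0.0, 0.197, 0.98, -0.0]
force: [0.7, -0.1, -1.8]
grip_width: 0.223
grip_force: 58.9
time_s: 14.9
eef_pos: [511.1, 203.5, 72.3]
ee_rot: [0.0, 0.197, 0.98, 0.0]
force: [-0.2, -0.0, -1.7]
grip_width: 0.229
grip_force: 58.9
t 14.9 shift [ 0.7 -0.4 28.8] az 0 (half-turn alt 0.0 ) tilt [ 0.     0.001 -0.   ] yang 67.2 j [ 0.17  0.54  1.61 -0.    0.99 -1.01] F [-0.2 -0.  -1.7] grip 0.229 58.9 pos [511.1 203.5  72.3]
```

```bash
python3 -m jog '[{"tx":0.4,"ty":-0.2,"tz":6,"ax":0,"ay":0,"az":0,"jaw":1},{"tx":0,"ty":0,"tz":6,"ax":0,"ay":0,"az":0,"jaw":1},{"tx":0,"ty":0,"tz":0,"ax":0,"ay":0,"az":0,"jaw":1}]' ; python3 to.py 510.3 203.4 43.5
```

```text
time_s: 15.28
eef_pos: [509.5, 203.5, 59.4]
ee_rot: [-0.001, 0.197, 0.98, -0.0]
force: [0.2, 0.2, -1.0]
grip_width: 0.224
grip_force: 58.9
t 15.28 shift [-0.8  0.3 15.9] az 0 (half-turn alt 0.0 ) tilt [-0.001 -0.001  0.   ] yang 67.3 j [ 0.17  0.56  1.62 -0.    0.96 -1.01] F [ 0.2  0.2 -1. ] grip 0.224 58.9 pos [509.5 203.5  59.4]
```

```bash
python3 -m jog '[{"tx":-0.4,"ty":0.1,"tz":4,"ax":0,"ay":0,"az":0,"jaw":1},{"tx":0,"ty":0,"tz":4,"ax":0,"ay":0,"az":0,"jaw":1},{"tx":0,"ty":0,"tz":4,"ax":0,"ay":0,"az":0,"jaw":1},{"tx":0,"ty":0,"tz":3,"ax":0,"ay":0,"az":0,"jaw":1},{"tx":0,"ty":0,"tz":0,"ax":0,"ay":0,"az":0,"jaw":1}]' ; python3 to.py 510.3 203.4 43.5
```

```text
time_s: 15.9
eef_pos: [510.0, 203.6, 45.0]
ee_rot: [-0.0, 0.197, 0.98, -0.0]
force: [1.3, 0.1, -1.5]
grip_width: 0.226
grip_force: 58.9
t 15.9 shift [-0.4 -0.   1.5] az 0 (half-turn alt 0.0 ) tilt [-0. -0.  0.] yang 67.3 j [ 0.17  0.58  1.63 -0.    0.93 -1.01] F [ 1.3  0.1 -1.5] grip 0.226 58.9 pos [510.  203.6  45. ]
```

```bash
python3 -m jog '[{"tx":0,"ty":0,"tz":0,"ax":0,"ay":0,"az":0,"jaw":-0.2},{"tx":0,"ty":0,"tz":0,"ax":0,"ay":0,"az":0,"jaw":-0.6},{"tx":0,"ty":0,"tz":0,"ax":0,"ay":0,"az":0,"jaw":-1},{"tx":0,"ty":0,"tz":-27,"ax":0,"ay":0,"az":0,"jaw":-1},{"tx":0,"ty":0,"tz":-40,"ax":0,"ay":0,"az":0,"jaw":-1}]';  python3 -m jog '[{"tx":0,"ty":0,"tz":-50,"ax":0,"ay":0,"az":0,"jaw":-1},{"tx":0,"ty":0,"tz":-20,"ax":0,"ay":0,"az":0,"jaw":-1},{"tx":0,"ty":0,"tz":0,"ax":0,"ay":0,"az":0,"jaw":-1}]'; python3 to.py 559.8 -162.5 180 78
```

```text
time_s: 16.52
eef_pos: [509.5, 203.4, 112.4]
ee_rot: [-0.001, 0.197, 0.98, -0.0]
force: [1.0, 0.1, 0.1]
grip_width: 1.0
grip_force: 0.0
time_s: 16.9
eef_pos: [510.6, 203.7, 183.4]
ee_rot: [0.001, 0.197, 0.98, 0.001]
force: [-0.5, 0.9, -0.8]
grip_width: 1.002
grip_force: 0.0
t 16.9 shift [-186.8 -318.7    3.4] az -0.187 (half-turn alt 2.954 ) tilt [ 0.002  0.003 -0.   ] yang 67.3 j [ 0.17  0.41  1.5  -0.    1.24 -1.01] F [-0.5  0.9 -0.8] grip 1.002 0.0 pos [510.6 203.7 183.4]
```

```bash
python3 -m jog '[{"tx":-18,"ty":-31,"tz":0,"ax":0,"ay":0,"az":0,"jaw":-1},{"tx":-26,"ty":-45,"tz":0,"ax":0,"ay":0,"az":0,"jaw":-1},{"tx":-26,"ty":-45,"tz":0,"ax":0,"ay":0,"az":0,"jaw":-1},{"tx":-26,"ty":-45,"tz":0,"ax":0,"ay":0,"az":0,"jaw":-1},{"tx":-26,"ty":-45,"tz":0,"ax":0,"ay":0,"az":0,"jaw":-1}]';  python3 -m jog '[{"tx":-26,"ty":-45,"tz":0,"ax":0,"ay":0,"az":0,"jaw":-1},{"tx":-26,"ty":-45,"tz":0,"ax":0,"ay":0,"az":0,"jaw":-1},{"tx":-12.8,"ty":-17.7,"tz":0,"ax":0,"ay":0,"az":0,"jaw":-1},{"tx":0,"ty":0,"tz":0,"ax":0,"ay":0,"az":0.15,"jaw":-1},{"tx":0,"ty":0,"tz":0,"ax":0,"ay":0,"az":0.18,"jaw":-1}]'; python3 -m jog '[{"tx":0,"ty":0,"tz":0,"ax":0,"ay":0,"az":0.18,"jaw":-1},{"tx":0,"ty":0,"tz":0,"ax":0,"ay":0,"az":0.18,"jaw":-1},{"tx":0,"ty":0,"tz":0,"ax":0,"ay":0,"az":0.18,"jaw":-1},{"tx":0,"ty":0,"tz":0,"ax":0,"ay":0,"az":0.18,"jaw":-1},{"tx":0,"ty":0,"tz":0,"ax":0,"ay":0,"az":0.18,"jaw":-1}]'; python3 -m jog '[{"tx":0,"ty":0,"tz":0,"ax":0,"ay":0,"az":0.18,"jaw":-1},{"tx":0,"ty":0,"tz":0,"ax":0,"ay":0,"az":0.18,"jaw":-1},{"tx":0,"ty":0,"tz":0,"ax":0,"ay":0,"az":0.18,"jaw":-1},{"tx":0,"ty":0,"tz":0,"ax":0,"ay":0,"az":0.18,"jaw":-1},{"tx":0,"ty":0,"tz":0,"ax":0,"ay":0,"az":0.18,"jaw":-1}]' ; python3 to.py 559.8 -162.5 100 78
python3 - <<'E'
from h import *
c=capture("side")
b=cv2.resize(c["color"][205:320,198:332],None,fx=4,fy=4,interpolation=cv2.INTER_CUBIC);cv2.imwrite("pics/s4.png",b[:,:,::-1])
E
```

```text
time_s: 17.52
eef_pos: [540.6, -39.7, 180.7]
ee_rot: [-0.001, 0.197, 0.98, 0.0]
force: [0.9, -0.2, 0.1]
grip_width: 1.0
grip_force: 0.0
time_s: 18.15
eef_pos: [559.0, -162.0, 181.0]
ee_rot: [-0.001, 0.358, 0.934, 0.0]
force: [-0.3, -0.5, 0.2]
grip_width: 0.998
grip_force: 0.0
time_s: 18.77
eef_pos: [559.1, -161.6, 181.1]
ee_rot: [-0.001, 0.728, 0.685, -0.0]
force: [-0.3, -0.2, -0.1]
grip_width: 1.003
grip_force: 0.0
time_s: 19.4
eef_pos: [559.1, -161.6, 181.1]
ee_rot: [-0.001, 0.954, 0.3, -0.001]
force: [-1.0, 0.5, 0.4]
grip_width: 1.002
grip_force: 0.0
t 19.4 shift [ 0.1  1.3 81.1] az 0.819 (half-turn alt -2.322 ) tilt [-0.002  0.001  0.   ] yang -55.1 j [-0.48  0.48  1.39  0.    1.27  0.48] F [-1.   0.5  0.4] grip 1.002 0.0 pos [ 559.1 -161.6  181.1]
```

View pics/s4.png

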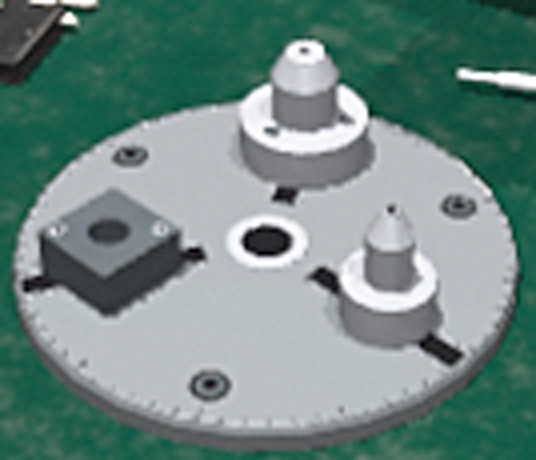

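Both plugs stand home upright and the block is empty: large nose at (305,45), small nose at (393,210). Next, turn over the lever.

```bash
python3 -m jog '[{"tx":0,"ty":0,"tz":0,"ax":0,"ay":0,"az":0.17,"jaw":-1},{"tx":0,"ty":0,"tz":10,"ax":0,"ay":0,"az":0.17,"jaw":-1},{"tx":0,"ty":0,"tz":20,"ax":0,"ay":0,"az":0.17,"jaw":-1},{"tx":0,"ty":0,"tz":30,"ax":0,"ay":0,"az":0.17,"jaw":-1},{"tx":0,"ty":0,"tz":30,"ax":0,"ay":0,"az":0.139,"jaw":-1}]'; python3 -m jog '[{"tx":0,"ty":0,"tz":20,"ax":0,"ay":0,"az":0,"jaw":-1},{"tx":0,"ty":0,"tz":0,"ax":0,"ay":0,"az":0,"jaw":-1},{"tx":0,"ty":0,"tz":0,"ax":0,"ay":0,"az":0,"jaw":-1}]' ; python3 to.py 559.8 -162.5 5 78
```

```text
time_s: 20.08
eef_pos: [559.0, -161.8, 90.6]
ee_rot: [-0.0, 0.995, -0.103, -0.0]
force: [0.5, -0.2, -0.2]
grip_width: 0.999
grip_force: 0.0
time_s: 20.45
eef_pos: [559.6, -162.4, 72.9]
ee_rot: [0.0, 0.995, -0.101, 0.0]
force: [0.0, -0.4, 0.2]
grip_width: 1.004
grip_force: 0.0
t 20.45 shift [ 0.2  0.  67.9] az 0.007 (half-turn alt -3.135 ) tilt [ 0.    -0.001  0.   ] yang -101.6 j [-0.48  0.6   1.5   0.    1.04  1.29] F [ 0.  -0.4  0.2] grip 1.004 0.0 pos [ 559.6 -162.4   72.9]
```

```bash
python3 -m jog '[{"tx":0,"ty":0,"tz":25,"ax":0,"ay":0,"az":0,"jaw":-1},{"tx":0,"ty":0,"tz":25,"ax":0,"ay":0,"az":0.006,"jaw":-1},{"tx":0,"ty":0,"tz":12,"ax":0,"ay":0,"az":0,"jaw":-0.3},{"tx":0,"ty":0,"tz":4,"ax":0,"ay":0,"az":0,"jaw":0},{"tx":0,"ty":0,"tz":0,"ax":0,"ay":0,"az":0,"jaw":0.1}]' 60; python3 to.py 559.8 -162.5 5 78; python3 -m jog '[{"tx":0,"ty":0,"tz":0,"ax":0,"ay":0,"az":0,"jaw":1},{"tx":0,"ty":0,"tz":0,"ax":0,"ay":0,"az":0,"jaw":1},{"tx":0,"ty":0,"tz":0,"ax":0,"ay":0,"az":0,"jaw":1},{"tx":0,"ty":0,"tz":0,"ax":0,"ay":0,"az":0,"jaw":1}]' 60; python3 to.py 559.8 -162.5 5 78
```

```text
time_s: 21.08
eef_pos: [559.6, -162.7, 6.9]
ee_rot: [0.0, 0.994, -0.105, 0.001]
force: [-0.8, -0.4, -0.7]
grip_width: 0.451
grip_force: 0.0
t 21.07 shift [ 0.1 -0.3  1.9] az -0.0 (half-turn alt 3.141 ) tilt [ 0.    -0.001  0.   ] yang -102.0 j [-0.48  0.7   1.54 -0.    0.91  1.3 ] F [-0.8 -0.4 -0.7] grip 0.451 0.0 pos [ 559.6 -162.7    6.9]
time_s: 21.58
eef_pos: [559.7, -162.8, 7.4]
ee_rot: [0.0, 0.994, -0.105, 0.001]
force: [-1.3, 0.8, 6.3]
grip_width: 0.24
grip_force: 60.4
t 21.57 shift [-0.  -0.3  2.4] az -0.001 (half-turn alt 3.141 ) tilt [ 0.001 -0.002  0.   ] yang -102.0 j [-0.48  0.7   1.54 -0.    0.91  1.3 ] F [-1.3  0.8  6.3] grip 0.24 60.4 pos [ 559.7 -162.8    7.4]
```

```bash
python3 -m jog '[{"tx":0,"ty":0,"tz":0,"ax":0,"ay":0,"az":0,"jaw":1},{"tx":0,"ty":0,"tz":-10,"ax":0,"ay":0,"az":0,"jaw":1},{"tx":0,"ty":0,"tz":-25,"ax":0,"ay":0,"az":0,"jaw":1},{"tx":0,"ty":0,"tz":-35,"ax":0,"ay":0,"az":0,"jaw":1},{"tx":0,"ty":0,"tz":-20,"ax":0,"ay":0,"az":0,"jaw":1}]' 90; python3 -m jog '[{"tx":0,"ty":0,"tz":0,"ax":0,"ay":0,"az":0,"jaw":1},{"tx":0,"ty":0,"tz":0,"ax":0,"ay":0,"az":0,"jaw":1}]'; python3 to.py 559.8 -162.5 5 78
python3 - <<'E'
from h import *
np.set_printoptions(precision=1,suppress=True)
t=capture("top");c=capture("side");save(t,"t5.png")
a=cv2.resize(t["color"][150:265,300:380],None,fx=4.2,fy=4.2,interpolation=cv2.INTER_CUBIC)
b=cv2.resize(c["color"][120:210,225:335],None,fx=4.2,fy=4.2,interpolation=cv2.INTER_CUBIC)
im=np.zeros((max(a.shape[0],b.shape[0]),a.shape[1]+b.shape[1],3),np.uint8);im[:a.shape[0],:a.shape[1]]=a;im[:b.shape[0],a.shape[1]:]=b
im=im[:,:800];print(a.shape,b.shape)
cv2.imwrite("pics/z5.png",im[:,:,::-1])
E
```

```text
time_s: 22.2
eef_pos: [559.4, -162.6, 98.1]
ee_rot: [0.0, 0.994, -0.105, 0.001]
force: [0.2, -0.0, -4.3]
grip_width: 0.227
grip_force: 88.8
time_s: 22.45
eef_pos: [558.6, -162.3, 95.1]
ee_rot: [-0.0, 0.994, -0.105, -0.001]
force: [0.3, 0.1, -4.7]
grip_width: 0.232
grip_force: 88.8
t 22.45 shift [ 1.5  0.  90.1] az -0.001 (half-turn alt 3.141 ) tilt [-0.001  0.002  0.   ] yang -102.0 j [-0.48  0.57  1.49 -0.    1.09  1.3 ] F [ 0.3  0.1 -4.7] grip 0.232 88.8 pos [ 558.6 -162.3   95.1]
(483, 336, 3) (378, 462, 3)
```

View pics/z5.png

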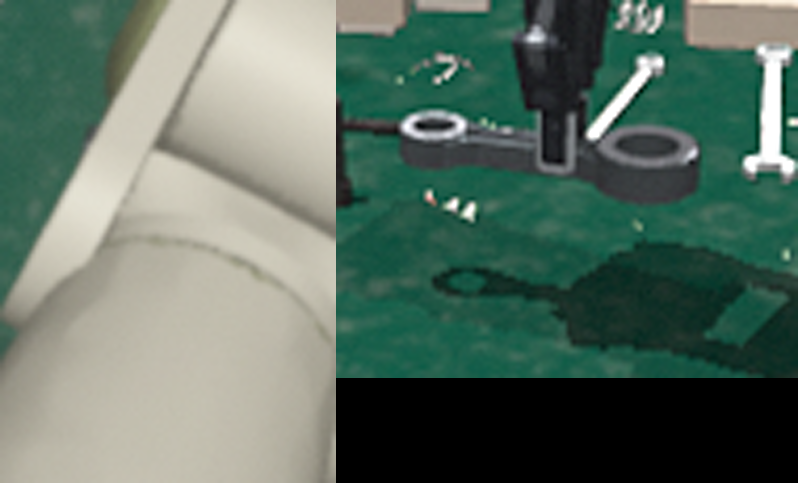

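The lever is held level: small eye at (435,125), large eye at (645,146) in the crop. The arm blocks the top view.

```bash
python3 - <<'E'
from h import *
c=capture("side");s=sense();p=np.array(s["eef_pos"]);print(p)
b=p[2]-7.4
A=atz(c,(225+(645-336)/4.2,120+146/4.2),b+24);B=atz(c,(225+(435-336)/4.2,120+125/4.2),b+20);m=(A+B)/2;d=B-A;L=np.hypot(*d[:2]);u=d[:2]/L;w=p[:2]-m[:2]
print(A,B,L,np.degrees(np.arctan2(u[1],u[0])),"tcp along",w@u,"across",w@[-u[1],u[0]])
E
python3 -m jog '[{"tx":0,"ty":0,"tz":-15,"ax":0,"ay":0,"az":0,"jaw":1},{"tx":0,"ty":0,"tz":-25,"ax":0,"ay":0,"az":0,"jaw":1},{"tx":0,"ty":0,"tz":-20,"ax":0,"ay":0,"az":0,"jaw":1}]' ; python3 to.py 537.4 129.3 130 20.1
```

```text
[ 558.7574727  -162.33133032   95.16144216]
[ 509.68742977 -147.76185491  111.76144216] [ 634.83993379 -175.8321816   107.76144216] 128.26181233138772 -12.641601811329135 tcp along -13.06185793547712 across -3.477217309638015
time_s: 22.98
eef_pos: [559.5, -162.7, 158.1]
ee_rot: [0.0, 0.994, -0.105, 0.001]
force: [0.8, -0.1, -4.4]
grip_width: 0.232
grip_force: 88.6
t 22.98 shift [ -82.5 -281.    27.9] az 1.01 (half-turn alt -2.132 ) tilt [ 0.    -0.001  0.   ] yang -102.0 j [-0.48  0.5   1.42 -0.    1.22  1.3 ] F [ 0.8 -0.1 -4.4] grip 0.232 88.6 pos [ 559.5 -162.7  158.1]
```

```bash
python3 -m jog '[{"tx":-5,"ty":-18,"tz":0,"ax":0,"ay":0,"az":0,"jaw":1},{"tx":-10,"ty":-34,"tz":0,"ax":0,"ay":0,"az":0,"jaw":1},{"tx":-12,"ty":-40,"tz":0,"ax":0,"ay":0,"az":0,"jaw":1},{"tx":-12,"ty":-40,"tz":0,"ax":0,"ay":0,"az":0,"jaw":1},{"tx":-12,"ty":-40,"tz":0,"ax":0,"ay":0,"az":0,"jaw":1}]'; python3 -m jog '[{"tx":-12,"ty":-40,"tz":0,"ax":0,"ay":0,"az":0,"jaw":1},{"tx":-11,"ty":-39,"tz":0,"ax":0,"ay":0,"az":0,"jaw":1},{"tx":-8.5,"ty":-30,"tz":0,"ax":0,"ay":0,"az":0,"jaw":1},{"tx":0,"ty":0,"tz":0,"ax":0,"ay":0,"az":-0.06,"jaw":1},{"tx":0,"ty":0,"tz":0,"ax":0,"ay":0,"az":-0.12,"jaw":1}]'; python3 -m jog '[{"tx":0,"ty":0,"tz":0,"ax":0,"ay":0,"az":-0.16,"jaw":1},{"tx":0,"ty":0,"tz":0,"ax":0,"ay":0,"az":-0.16,"jaw":1},{"tx":0,"ty":0,"tz":0,"ax":0,"ay":0,"az":-0.16,"jaw":1},{"tx":0,"ty":0,"tz":0,"ax":0,"ay":0,"az":-0.16,"jaw":1},{"tx":0,"ty":0,"tz":0,"ax":0,"ay":0,"az":-0.16,"jaw":1}]'; python3 -m jog '[{"tx":0,"ty":0,"tz":0,"ax":0,"ay":0,"az":-0.16,"jaw":1},{"tx":0,"ty":0,"tz":0,"ax":0,"ay":0,"az":-0.16,"jaw":1},{"tx":0,"ty":0,"tz":0,"ax":0,"ay":0,"az":-0.16,"jaw":1},{"tx":0,"ty":0,"tz":0,"ax":0,"ay":0,"az":-0.16,"jaw":1},{"tx":0,"ty":0,"tz":0,"ax":0,"ay":0,"az":-0.16,"jaw":1}]'; python3 to.py 537.4 129.3 130 20.1
```

```text
time_s: 23.6
eef_pos: [544.3, 18.6, 155.7]
ee_rot: [-0.0, 0.995, -0.105, -0.001]
force: [-0.2, 0.0, -4.0]
grip_width: 0.224
grip_force: 88.7
time_s: 24.22
eef_pos: [536.2, 130.8, 155.7]
ee_rot: [-0.0, 1.0, -0.013, -0.001]
force: [0.1, -0.2, -4.3]
grip_width: 0.229
grip_force: 88.9
time_s: 24.85
eef_pos: [536.2, 130.4, 155.6]
ee_rot: [-0.0, 0.926, 0.378, -0.001]
force: [-0.3, -0.7, -4.6]
grip_width: 0.228
grip_force: 88.9
time_s: 25.48
eef_pos: [536.2, 130.4, 155.7]
ee_rot: [-0.001, 0.705, 0.709, -0.0]
force: [-0.5, -0.1, -5.6]
grip_width: 0.227
grip_force: 88.9
t 25.48 shift [-1.1  1.2 25.7] az -0.346 (half-turn alt 2.796 ) tilt [-0.001 -0.     0.   ] yang 0.3 j [0.03 0.44 1.52 0.   1.18 0.02] F [-0.5 -0.1 -5.6] grip 0.227 88.9 pos [536.2 130.4 155.7]
```

```bash
python3 -m jog '[{"tx":0,"ty":0,"tz":10,"ax":0,"ay":0,"az":-0.15,"jaw":1},{"tx":0,"ty":0,"tz":15,"ax":0,"ay":0,"az":-0.13,"jaw":1},{"tx":0,"ty":0,"tz":20,"ax":0,"ay":0,"az":-0.065,"jaw":1},{"tx":0,"ty":0,"tz":0,"ax":0,"ay":0,"az":0,"jaw":1},{"tx":0,"ty":0,"tz":0,"ax":0,"ay":0,"az":0,"jaw":1}]'; python3 to.py 537.4 129.3 92 20.1
python3 - <<'E'
from h import *
t=capture("top");c=capture("side")
a=cv2.resize(t["color"][140:270,130:260],None,fx=3,fy=3,interpolation=cv2.INTER_CUBIC)
b=cv2.resize(c["color"][170:300,220:350],None,fx=3,fy=3,interpolation=cv2.INTER_CUBIC)
cv2.imwrite("pics/z6.png",np.hstack([a,b])[:,:,::-1])
E
```

```text
time_s: 26.1
eef_pos: [537.2, 129.9, 111.9]
ee_rot: [0.0, 0.576, 0.817, 0.0]
force: [-0.2, 0.3, -3.9]
grip_width: 0.229
grip_force: 88.9
t 26.1 shift [-0.7  0.  19.9] az -0.008 (half-turn alt 3.134 ) tilt [ 0.001  0.    -0.   ] yang 19.7 j [ 0.03  0.49  1.57  0.    1.08 -0.32] F [-0.2  0.3 -3.9] grip 0.229 88.9 pos [537.2 129.9 111.9]
```

View pics/z6.png

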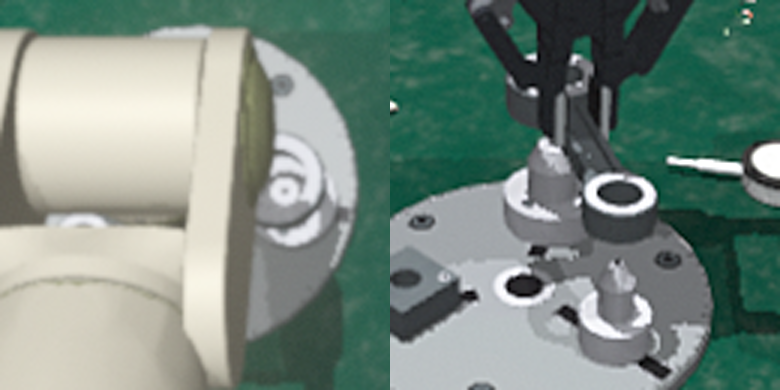

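The side half shows the small eye at (620,193), ahead of the small plug's nose at (617,268). In the top half the large plug nose at (287,187) is visible inside the large eye.

Run:
```python
from h import *
t=capture("top");c=capture("side")
print("small eye",atz(c,(220+(620-390+.5)/3-.5,170+193.5/3-.5),124.5))
for c,f in((t,lambda p:((p[0]+.5-130)*3-.5,(p[1]+.5-140)*3-.5)),(c,lambda p:((p[0]+.5-220)*3+389.5,(p[1]+.5-170)*3-.5))):
    print("expected px: large eye top",f(proj(c,np.array([554.9,81.4,128.5]))),"small eye top",f(proj(c,np.array([510.3,203.4,124.5]))),"noses",f(proj(c,np.array([554.9,81.4,76]))),f(proj(c,np.array([510.3,203.4,76]))))
```

```text
small eye [510.97700861 204.62595957 124.5       ]
expected px: large eye top (np.float64(278.57676020736403), np.float64(177.13051463023464)) small eye top (np.float64(85.0409976154217), np.float64(242.98254246950626)) noses (np.float64(285.9728316961249), np.float64(190.45032286266155)) (np.float64(101.49444774369272), np.float64(252.14547288298155))
expected px: large eye top (np.float64(553.9865377839699), np.float64(73.59131750664537)) small eye top (np.float64(621.2590141202343), np.float64(191.77655801029627)) noses (np.float64(552.8524165323308), np.float64(142.82471097795707)) (np.float64(617.5473440957161), np.float64(261.29140206234126))
```

```bash
python3 -m jog '[{"tx":-0.5,"ty":0,"tz":10,"ax":0,"ay":0,"az":-0.006,"jaw":1},{"tx":0,"ty":0,"tz":12,"ax":0,"ay":0,"az":0,"jaw":1},{"tx":0,"ty":0,"tz":8,"ax":0,"ay":0,"az":0,"jaw":1},{"tx":0,"ty":0,"tz":0,"ax":0,"ay":0,"az":0,"jaw":1}]'; python3 to.py 537.4 129.3 45.4 20.1
```

```text
time_s: 26.8
eef_pos: [536.9, 129.0, 80.3]
ee_rot: [-0.001, 0.573, 0.819, -0.001]
force: [-0.5, 0.1, -3.7]
grip_width: 0.229
grip_force: 89.0
t 26.8 shift [ 0.1  0.6 34.9] az -0.001 (half-turn alt 3.141 ) tilt [-0.002 -0.001  0.   ] yang 20.0 j [ 0.02  0.53  1.59  0.    1.02 -0.33] F [-0.5  0.1 -3.7] grip 0.229 89.0 pos [536.9 129.   80.3]
```

```bash
python3 -m jog '[{"tx":0,"ty":0.3,"tz":4,"ax":0,"ay":0,"az":0,"jaw":1},{"tx":0,"ty":0,"tz":4,"ax":0,"ay":0,"az":0,"jaw":1},{"tx":0,"ty":0,"tz":0,"ax":0,"ay":0,"az":0,"jaw":1}]'; python3 to.py 537.4 129.3 45.4 20.1
```

```text
time_s: 27.18
eef_pos: [537.5, 129.1, 73.0]
ee_rot: [-0.0, 0.573, 0.819, -0.0]
force: [-0.4, -0.2, -5.0]
grip_width: 0.226
grip_force: 89.0
t 27.18 shift [ 0.2 -0.  27.6] az -0.001 (half-turn alt 3.141 ) tilt [-0. -0.  0.] yang 20.1 j [ 0.02  0.55  1.6   0.    1.   -0.33] F [-0.4 -0.2 -5. ] grip 0.226 89.0 pos [537.5 129.1  73. ]
```

```bash
python3 -m jog '[{"tx":0,"ty":0,"tz":3,"ax":0,"ay":0,"az":0,"jaw":1},{"tx":0,"ty":0,"tz":3,"ax":0,"ay":0,"az":0,"jaw":1},{"tx":0,"ty":0,"tz":0,"ax":0,"ay":0,"az":0,"jaw":1}]'; python3 to.py 537.4 129.3 45.4 20.1
```

```text
time_s: 27.55
eef_pos: [537.5, 129.1, 67.0]
ee_rot: [-0.0, 0.573, 0.819, -0.0]
force: [0.4, -0.3, -4.4]
grip_width: 0.229
grip_force: 89.0
t 27.55 shift [ 0.2  0.  21.6] az -0.001 (half-turn alt 3.141 ) tilt [-0. -0.  0.] yang 20.1 j [ 0.02  0.55  1.6   0.    0.99 -0.33] F [ 0.4 -0.3 -4.4] grip 0.229 89.0 pos [537.5 129.1  67. ]
```

```bash
python3 -m jog '[{"tx":0,"ty":0,"tz":4,"ax":0,"ay":0,"az":0,"jaw":1},{"tx":0,"ty":0,"tz":4,"ax":0,"ay":0,"az":0,"jaw":1},{"tx":0,"ty":0,"tz":4,"ax":0,"ay":0,"az":0,"jaw":1},{"tx":0,"ty":0,"tz":0,"ax":0,"ay":0,"az":0,"jaw":1}]'; python3 to.py 537.4 129.3 45.4 20.1
```

```text
time_s: 28.05
eef_pos: [537.4, 129.1, 54.8]
ee_rot: [-0.0, 0.573, 0.819, -0.0]
force: [0.1, -0.7, -4.3]
grip_width: 0.229
grip_force: 89.0
t 28.05 shift [0.2 0.1 9.4] az -0.001 (half-turn alt 3.141 ) tilt [-0.001 -0.     0.   ] yang 20.1 j [ 0.02  0.57  1.61 -0.    0.96 -0.33] F [ 0.1 -0.7 -4.3] grip 0.229 89.0 pos [537.4 129.1  54.8]
```

```bash
python3 -m jog '[{"tx":0,"ty":0,"tz":3,"ax":0,"ay":0,"az":0,"jaw":1},{"tx":0,"ty":0,"tz":3,"ax":0,"ay":0,"az":0,"jaw":1},{"tx":0,"ty":0,"tz":2,"ax":0,"ay":0,"az":0,"jaw":1},{"tx":0,"ty":0,"tz":0,"ax":0,"ay":0,"az":0,"jaw":1}]'; python3 to.py 537.4 129.3 45.4 20.1
```

```text
time_s: 28.55
eef_pos: [537.5, 129.1, 47.1]
ee_rot: [-0.0, 0.573, 0.819, -0.0]
force: [0.3, -0.5, -4.3]
grip_width: 0.23
grip_force: 89.0
t 28.55 shift [ 0.2 -0.1  1.7] az -0.001 (half-turn alt 3.141 ) tilt [-0. -0.  0.] yang 20.1 j [ 0.02  0.58  1.62  0.    0.94 -0.33] F [ 0.3 -0.5 -4.3] grip 0.23 89.0 pos [537.5 129.1  47.1]
```

```bash
python3 -m jog '[{"tx":0,"ty":0,"tz":1.2,"ax":0,"ay":0,"az":0,"jaw":1},{"tx":0,"ty":0,"tz":0,"ax":0,"ay":0,"az":0,"jaw":0.3},{"tx":0,"ty":0,"tz":0,"ax":0,"ay":0,"az":0,"jaw":-0.3},{"tx":0,"ty":0,"tz":0,"ax":0,"ay":0,"az":0,"jaw":-0.6},{"tx":0,"ty":0,"tz":0,"ax":0,"ay":0,"az":0,"jaw":-0.6}]'; python3 -m jog '[{"tx":0,"ty":0,"tz":-10,"ax":0,"ay":0,"az":0,"jaw":-0.6},{"tx":0,"ty":0,"tz":-30,"ax":0,"ay":0,"az":0,"jaw":-0.6},{"tx":0,"ty":0,"tz":-50,"ax":0,"ay":0,"az":0,"jaw":-0.6},{"tx":0,"ty":0,"tz":-50,"ax":0,"ay":0,"az":0,"jaw":-0.6},{"tx":0,"ty":0,"tz":-50,"ax":0,"ay":0,"az":0,"jaw":-0.6}]'; python3 to.py 300 350 250
python3 - <<'E'
from h import *
c=capture("side")
b=cv2.resize(c["color"][190:320,198:342],None,fx=4,fy=4,interpolation=cv2.INTER_CUBIC);cv2.imwrite("pics/s7.png",b[:,:,::-1])
H,W=c["depth"].shape;v,u=np.mgrid[:H,:W]
R=np.array(c["camera_from_world"])[:3,:3];o,_=ray(c,(0,0))
P=o+(np.stack([(u-c["cx"])/c["fx"],-(v-c["cy"])/c["fy"],-np.ones((H,W))],-1)@R)*c["depth"][...,None]
for n,(x,y),r0,r1 in(("large",(554.9,81.4),20,30),("small",(510.3,203.4),14,20)):
    r=np.hypot(P[...,0]-x,P[...,1]-y);m=(r>r0)&(r<r1)&(P[...,2]>52)&(P[...,2]<80);print(n,m.sum(),np.median(P[m][:,2]).round(1))
E
```

```text
time_s: 29.18
eef_pos: [537.7, 129.1, 46.2]
ee_rot: [0.0, 0.573, 0.819, 0.0]
force: [-0.7, 0.1, -0.0]
grip_width: 0.797
grip_force: 0.0
time_s: 29.8
eef_pos: [537.3, 129.1, 238.5]
ee_rot: [0.0, 0.573, 0.819, 0.0]
force: [1.0, 0.0, 0.7]
grip_width: 0.802
grip_force: 0.0
t 29.8 shift [ 288.9 -147.2  -11.7] az 0 (half-turn alt 0.0 ) tilt [ 0.001  0.    -0.   ] yang 20.1 j [ 0.02  0.37  1.4  -0.    1.37 -0.33] F [1.  0.  0.7] grip 0.802 0.0 pos [537.3 129.1 238.5]
large 191 61.7
small 114 57.6
```

View pics/s7.png

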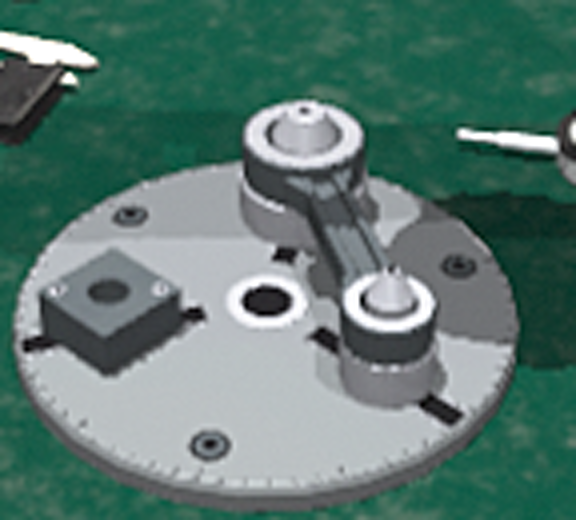

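The lever lies flat: eye tops measure 61.7 and 57.6 mm against 62 and 58 expected. Both noses stand centred in the eyes at (304,125) and (390,290), and the block is empty. Handing in.

```bash
python3 -m jog '[{"tx":0,"ty":0,"tz":0,"ax":0,"ay":0,"az":0,"jaw":-0.6},{"tx":0,"ty":0,"tz":0,"ax":0,"ay":0,"az":0,"jaw":-0.6},{"tx":0,"ty":0,"tz":0,"ax":0,"ay":0,"az":0,"jaw":-0.6}]' | head -1; python3 -c "
from rig import finish_job
print(finish_job())"
```

```text
time_s: 30.22
the job is handed in; nothing more can be done
None
```

The job was handed in at about 30 s: in the last picture the plugs are swapped and home, the lever lies flat over both, the block is empty, and the arm is clear; the caliper and indicator were not touched, and no verdict was returned.

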